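# Fetch the plant-tie roll from its spindle

### The job

The planters need the green roll of tie tape. Swing the yellow keeper bar on the tape stand aside (either way) so that it no longer covers the roll and leave it open, slide the green roll up off its spindle, and set it down gently, standing flat on its end on the floor of the grey tray; do not drop it. Leave the orange roll, the potted seedling and the blue bottle where they stand.

Things in the scene. Friction and masses are not known exactly. Their poses are not given: they have to be found in the camera images.
- stand: Blue tape stand, fixed to the bench: base plate 200 (x) x 110 (y) x 16 mm, origin at the centre of its underside. A steel spindle, 16 mm diameter, stands on it at x = -50 mm; the roll rests there on a 44 mm disc whose top is 22 mm above the bench. A 20 mm dark pivot post, 104 mm high, stands at x = +65 mm and carries the keeper bar.
- spindle_tip (a point): Centre of the top of the bare steel spindle, 95 mm above the bench; 73 mm of spindle stands above the roll's underside, 23 mm above the roll's top.
- keeper_pivot (a point): On the vertical axis of the keeper bar (at the pivot post), 110 mm above the bench.
- keeper (a joint): Angle (rad) of the yellow keeper bar about its vertical pivot. 0: along the stand's -x, over spindle and roll, blocking the roll's way up; starts within 0.15 of that. Positive: anticlockwise from above (its end goes to the stand's -y). Range -1.6 to 1.6; light friction, stays where left. Bar 135 mm long from the axis, 16 mm wide, 106 to 114 mm above the bench.
- keeper_knob (a point): Red upright knob on the keeper bar, a cylinder of 20 mm diameter, 75 mm from the pivot axis, standing from the bar's top (114 mm) to 155 mm above the bench. The point lies on its axis, 140 mm above the bench. It can be pinched from above or pushed sideways.
- green_roll: Green roll of plant-tie tape wound on a cardboard core: outside diameter 52 mm, 50 mm high, bore 24 mm, about 0.12 kg, loose on the spindle. Origin at the centre of its underside, z along its axis (up).
- green_roll_center (a point): Centre of the green roll, 25 mm above its underside.
- tray: Grey open carrying tray, fixed to the bench: 200 (x) x 160 (y) x 35 mm high, walls 4 mm, floor 4 mm thick. Origin at the centre of its underside.
- tray_in (a point): Centre of the tray's inner floor (top side of the floor), axes as the tray's.
- orange_roll: Bystander: an orange roll of the same size (52 mm diameter, 50 mm high) standing on the bench; origin at the centre of its underside.
- pot: Bystander: terracotta pot with a seedling, 86 mm diameter, 80 mm high (seedling to 150 mm); origin at the centre of its underside.
- bottle: Bystander: closed blue bottle, 60 mm diameter, 150 mm high; origin at the centre of its underside.
Not all that is in view belongs to the job. Several things have the shape of the stand; the one meant has the colours described above.

How it is judged:
On the way, in this order (a step that is already met when the one before it is completed fails the run):
1. the keeper bar is swung at least 0.45 rad to either side, clear of the roll ((value of joint keeper above 0.45 rad or value of joint keeper below -0.45 rad)), for 0.1 s.
2. the roll is clear above the spindle: its underside is higher than the spindle's tip (z of green_roll in the frame of spindle_tip above 0 m), for 0.1 s.
At the end, for the whole second after the job is handed in: The green roll stands flat on its end (within 0.12 rad, either end down) on the tray's floor, wholly inside the walls (its centre within 80 mm of the tray's centre along x, 60 mm along y, and 15 to 31 mm above the inner floor), at rest; the keeper bar is still swung at least 0.45 rad aside (x of green_roll_center in the frame of tray_in between -0.08 and 0.08 m and y of green_roll_center in the frame of tray_in between -0.06 and 0.06 m and z of green_roll_center in the frame of tray_in between 0.015 and 0.031 m and angle between the z axis of green_roll and the z axis of tray, either way round below 0.12 rad and linear speed of green_roll below 0.02 m/s and (value of joint keeper above 0.45 rad or value of joint keeper below -0.45 rad)); the robot touches nothing.
It fails at once if the orange roll is moved by more than 30 mm (distance of orange_roll from where it was at the start of the episode above 0.03 m).
It fails at once if the potted seedling is moved by more than 30 mm (distance of pot from where it was at the start of the episode above 0.03 m).
It fails at once if the blue bottle is moved by more than 30 mm (distance of bottle from where it was at the start of the episode above 0.03 m).
It fails at once if the green roll is dropped or thrown: it moves faster than 0.7 m/s (a fall of 25 mm) while the fingers do not touch it (linear speed of green_roll above 0.7 m/s and contact force between green_roll and the fingers below 0.05 N).
It also fails if it takes over 54 s, if anything falls off the work surface, if the arm or the gripper's body presses on something with over 40 N, if the wrist force passes 120 N, or if a joint passes its speed limit or range.

### The arm

A 6-joint arm with a two-finger parallel gripper is mounted at the origin on the work surface. World frame = base frame: x ahead of the robot, y to its left, z up, the work surface at z = 0. Lengths are in m, angles in rad, forces in N, time in s.
With the tool pointing down it reaches from about 0.3 to 0.775 m from the base axis. Payload 14.6 kg.
Tool frame: the origin (TCP) lies midway between the tips of the shut fingers; the grasp point (between the pads) lies 19 mm behind it (ctrl.pinch_z is the z of the grasp point in the tool frame, in m); z points along the fingers, y is the line along which they close (so a half turn about z gives the same grasp; the last joint's range is limited). The gripper opens to 94 mm and grips with 3 to 60 N. Pads are 16 mm wide; open, the fingers measure 119 mm over their backs; the gripper's body (75 mm by 177 mm) begins 78 mm behind the grasp point.
Start: joints at [1.187, 0.3, 1.521, -0, 1.321, -0.067], TCP at [0.171, 0.523, 0.205] pointing down, gripper open.
Joint ranges: [-3.03, 3.03], [-0.79, 2.21], [0.23, 2.52], [-1.04, 4.18], [0, 3.07], [-2.55, 2.55]. Speed limits (rad/s): [2.22, 2.22, 2.57, 3.14, 3.14, 3.14].

### API

Orientations are given as [roll, pitch, yaw] about the fixed x, y, z axes, in that order (R = Rz(yaw) Ry(pitch) Rx(roll)).
In Python, from station import ctrl, camera, ticket gives the robot as it stands. The module is installed in compiled form; this text tells all that it offers.
- The arm moves only by the shell command python3 -m inch 'ROWS' [FORCE]. ROWS is text: rows parted by semicolons, each of 7 numbers parted by spaces: the opening, from -1 (shut) to 1 (fully open), then the shift along the tool's x, y, z in units of 0.03 m (1.0 is 0.03 m), then the turn, a rotation vector about the tool's x, y, z in units of 10 degrees (1.0 is 10 degrees). In form: grip dx dy dz rx ry rz; .... A call has 1 to 10 rows; each row shifts and turns the commanded pose from where the row before left it, along the tool's axes as they then stand; what a row does not reach is not made up. A row lasts 1/8 s, in which the tool goes at most 62.5 mm and 10.7 degrees, less where a joint would pass 70% of its speed; a pose out of reach is approached as far as the arm can. A call with a number of a shift or a turn outside -1 to 1 is refused whole. A call with a gripper value outside its range is refused whole. The fingers move at their own pace and stop on an object; FORCE is the grip in N (left out, the last holds). Time passes only in rows, so rows that do not move let the fingers close. It gives the time, the measured TCP pose, the force, the opening and the grip force at its end, in the units of the state.
- ctrl.get_obs(): the state, without advancing time (a new reading comes with each control period).
- camera(name): name is "scene" or "top" or "wrist"; returns a dict with "img" (480x640x3 uint8, blue, green, red), "range_z" (480x640 float32, m along the optical axis (not along the pixel's ray), 0 where there is no reading), "intrinsics" (3x3 intrinsics, pixels), "k1" (the pictures are not rectified: a ray, as slopes to the right and down, at radius r is drawn at 1 + k1 r^2 times it, then the intrinsics apply), "view" (4x4, takes a point from world to camera coordinates). Camera axes: x right, y down, z forward; pixel columns grow to the right and rows downward; lengths in m; the calibration is good to about 2 mm. A picture is of the moment at which its call begins.
- ticket.hand_in(): hands the job in; it is judged then, once.
The state is a dict: "time_s": time; "qpos": joint angles; "joint_vel": joint speeds; "tau": joint torques, N m; "ee_pos": TCP position; "eef_rot": TCP orientation; "force": force on the tool from outside, world axes, zero at the start; "moment": the same for the moment, N m; "grip_width": finger opening in m; "grip_force": force on a finger pad.
Only numpy, scipy, OpenCV 4.12 (cv2) and the standard library are available. Lean on these libraries where they do the work, as an engineer would, in place of code of your own. Each camera call takes 0.05 s, during which the arm holds its last target. There are 200 camera calls.

## Working session

There is one attempt and no reset: what is moved stays moved. The work goes in short steps, Python scripts to look and compute and a shell command to move; the robot and the scene stay as the last step left them, time stands still between calls to the robot, and variables do not carry over. Pictures are saved under pics/ and viewed, at most 10 in all, crops included, and the job is handed in when it is done.

```bash
mkdir -p pics; cat > h.py <<'E'
import numpy as np, cv2
from station import ctrl, camera, ticket
from scipy.spatial.transform import Rotation as R
def pts(c):
    # world xyz per pixel from depth
    K=np.array(c["intrinsics"]);d=c["range_z"];h,w=d.shape
    v,u=np.mgrid[:h,:w]
    s=slopes(c,u.ravel(),v.ravel())
    P=np.c_[s*d.ravel()[:,None],d.ravel()]
    T=np.linalg.inv(c["view"])
    return (P@T[:3,:3].T+T[:3,3]).reshape(h,w,3)
def slopes(c,u,v):
    K=np.array(c["intrinsics"]);x=(np.asarray(u,float)-K[0,2])/K[0,0];y=(np.asarray(v,float)-K[1,2])/K[1,1]
    a,b=x.copy(),y.copy()
    for _ in range(20):
        f=1+c["k1"]*(a*a+b*b);a,b=x/f,y/f
    return np.c_[a,b]
def ray(c,u,v,z):
    s=slopes(c,np.atleast_1d(u),np.atleast_1d(v));T=np.linalg.inv(c["view"])
    d=np.c_[s,np.ones(len(s))]@T[:3,:3].T;o=T[:3,3]
    return o+d*((z-o[2])/d[:,2])[:,None]
E
python3 - <<'E'
from h import *
for n in("scene","top"):
    c=camera(n);cv2.imwrite(f"pics/{n}0.png",c["img"]);np.save(f"pics/{n}0.npy",pts(c))
    print(n,np.round(c["view"],3).tolist(),c["k1"],c["intrinsics"])
o=ctrl.get_obs();print(o,ctrl.pinch_z)
E
```

```text
scene [[-0.806, 0.592, 0.012, 0.47], [0.342, 0.481, -0.807, -0.113], [-0.483, -0.646, -0.591, 1.497], [0.0, 0.0, 0.0, 1.0]] -0.005964704399173892 [[456.85921808   0.         320.08856247]
 [  0.         456.85921808 238.52555613]
 [  0.           0.           1.        ]]
top [[-0.023, -1.0, 0.016, 0.003], [-0.997, 0.022, -0.074, 0.607], [0.074, -0.017, -0.997, 1.197], [0.0, 0.0, 0.0, 1.0]] -0.12351207312512341 [[469.40644038   0.         319.51359191]
 [  0.         469.40644038 239.15256613]
 [  0.           0.           1.        ]]
{'time_s': 0.1, 'qpos': array([ 1.18739893e+00,  3.00402133e-01,  1.52152268e+00, -2.09397439e-05,
        1.32070019e+00, -6.66066973e-02]), 'joint_vel': array([ 0.00015842, -0.00050434, -0.00141217, -0.00052543,  0.00035492,
        0.00067707]), 'tau': array([ 1.06934956e-03, -5.32640398e+01, -3.53285301e+01,  7.09318346e-02,
        2.33897078e-02, -1.25932884e-04]), 'ee_pos': array([0.17125753, 0.52240713, 0.20494887]), 'eef_rot': array([-3.14056124e+00, -4.84726307e-05,  2.82480712e+00]), 'force': array([ 0.21079476, -0.05164064, -0.13469539]), 'moment': array([ 0.03190508,  0.00016459, -0.03341372]), 'grip_force': 0.0, 'grip_width': 0.09389191871221914} -0.0188
```

View pics/top0.png

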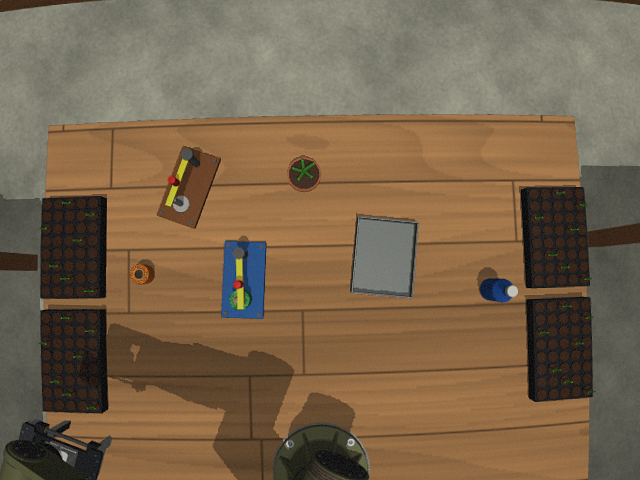

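View pics/scene0.png

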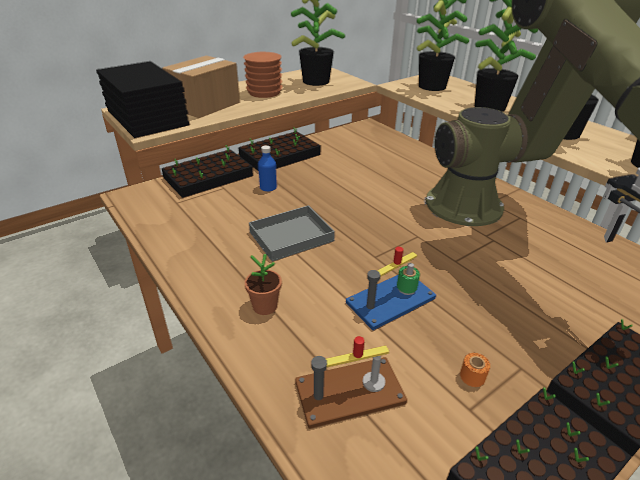

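The top view has two candidates. One is the brown stand at (188,187), with an empty spindle, its knob at (172,181). The other is the blue stand at (244,280), with the green roll at (240,299) and its knob at (238,285). The scene view shows the same pair: brown at (350,390) and blue at (390,295). The orange roll is at top (140,274). I choose the blue stand with the green roll. Next I'll check it in a close crop and measure.

```bash
python3 - <<'E'
from h import *
c=camera("top");P=pts(c);img=c["img"];hsv=cv2.cvtColor(img,cv2.COLOR_BGR2HSV)
H,S,V=cv2.split(hsv)
box=np.zeros(H.shape,bool);box[232:325,215:275]=1
def mm(m,name):
    n,l,st,ce=cv2.connectedComponentsWithStats(m.astype(np.uint8))
    i=1+st[1:,4].argmax();k=l==i;print(name,st[i],ce[i].round(1));return k
blue=mm(box&(H>100)&(H<125)&(S>120)&(V>60),"blue")
ys,xs=np.where(blue);W=ray(c,xs,ys,0.016)
r=cv2.minAreaRect((W[:,:2]*1000).astype(np.float32));print("plate",r,)
red=mm(box&((H<6)|(H>174))&(S>150),"red");ys,xs=np.where(red);print("knob top ray",ray(c,xs.mean(),ys.mean(),.15))
Q=P[red];print("knob depth",np.median(Q,0),Q[:,2].max())
ye=mm(box&(H>22)&(H<34)&(S>150)&(V>120),"yellow");ys,xs=np.where(ye);W=ray(c,xs,ys,.114);print("bar",cv2.minAreaRect((W[:,:2]*1000).astype(np.float32)))
gr=box&(H>45)&(H<80)&(S>100);gr=mm(gr,"green");ys,xs=np.where(gr);W=ray(c,xs,ys,.072)
print("green",cv2.minEnclosingCircle((W[:,:2]*1000).astype(np.float32)),np.median(P[gr],0))
# post: dark
dk=mm(box&(V<75)&(P[:,:,2]>.08),"post");print(np.median(P[dk],0), ray(c,*[a.mean() for a in np.where(dk)[::-1]],.11))
# tray
b2=np.zeros(H.shape,bool);b2[205:305,340:425]=1
t=mm(b2&(S<60),"tray");ys,xs=np.where(t);k=P[t];W=k[:,:2]*1000;print("tray",cv2.minAreaRect(W.astype(np.float32)),np.median(k,0))
f=t&(P[:,:,2]<.015);print("floor",cv2.minAreaRect((P[f][:,:2]*1000).astype(np.float32)))
crop=cv2.resize(img[225:330,205:285],None,fx=5,fy=5,interpolation=cv2.INTER_CUBIC);cv2.imwrite("pics/crop1.png",crop)
# scene
s=camera("scene");P=pts(s);hs=cv2.cvtColor(s["img"],cv2.COLOR_BGR2HSV);H,S,V=cv2.split(hs)
box=np.zeros(H.shape,bool);box[240:330,340:440]=1
g=mm(box&(H>45)&(H<80)&(S>100),"g");red=mm(box&((H<6)|(H>174))&(S>150),"r");print("scene knob",np.median(P[red],0))
ys,xs=np.where(g);print("scene green pts",P[g].mean(0),P[g].min(0),P[g].max(0))
E
```

```text
blue [ 221  241   45   78 2296] [244.9 278.6]
plate ((507.142822265625, 189.56039428710938), (109.02855682373047, 197.3533935546875), 86.57777404785156)
red [233 281  10   8  59] [237.5 284.1]
knob top ray [[0.49727267 0.18380929 0.15      ]]
knob depth [0.49762793 0.18383404 0.15347587] 0.1593049423694941
yellow [237 287   7  22 138] [240.2 297.9]
bar ((464.6640930175781, 183.9990692138672), (14.399466514587402, 49.99618148803711), 89.11418151855469)
green [244 290   8  18  93] [247.1 298.3]
green ((460.04705810546875, 179.33145141601562), 21.024229049682617) [0.46084547 0.17381155 0.06797602]
post [242 251   3   7   8] [243.5 254.4]
[0.56728663 0.17349811 0.11133169] [[0.56769007 0.17473499 0.11      ]]
tray [ 350  216   69   82 4806] [384.3 256.8]
tray ((564.7030639648438, -131.11273193359375), (270.3326110839844, 206.03945922851562), 83.24231719970703) [ 0.55706616 -0.18037228  0.00419604]
floor ((558.7109375, -181.9686279296875), (167.81150817871094, 206.05322265625), 83.28080749511719)
g [397 266  23  27 386] [407.4 281.3]
r [394 246   9  18 125] [397.8 254.7]
scene knob [0.50399322 0.19065946 0.14261237]
scene green pts [0.47194119 0.20427884 0.05410979] [0.43600591 0.17015443 0.01654792] [0.48740677 0.22211698 0.07369067]
```

View pics/crop1.png

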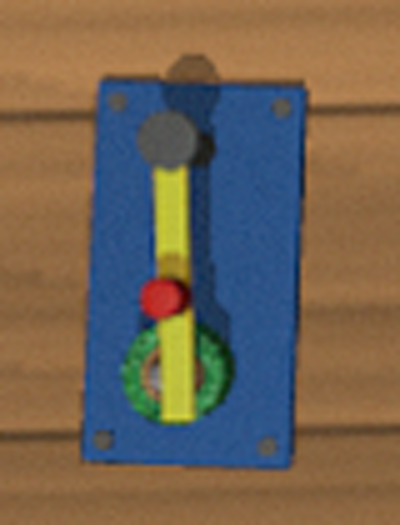

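The crop confirms the choice: blue plate, green roll at crop (178,375), yellow bar across it, red knob at (164,297), grey post at (168,138). I'll shut and square the gripper, then go to the left of the knob so I can push it towards -y.

```bash
python3 -m inch '-1 0 0 0 0 0 -0.9; -1 0 0 0 0 0 -0.9; -1 -1 -0.8 0 0 0 0; -1 -1 -0.8 0 0 0 0; -1 -1 -0.8 0 0 0 0; -1 -1 -0.8 0 0 0 0; -1 -1 -0.8 0 0 0 0; -1 -1 -0.8 0 0 0 0; -1 -1 -0.8 0 0 0 0; -1 -1 -0.8 0 0 0 0' 20; python3 - <<'E'
from h import *
o=ctrl.get_obs();print(o['ee_pos'],o['eef_rot'])
c=camera("top");print("tray",ray(c,[358,417,411,350],[215,221,298,291],.035),ray(c,384,256,.02))
E
```

```text
time_s: 1.45
ee_pos: [0.4117, 0.3291, 0.2054]
eef_rot: [-3.142, -0.0, 3.139]
force: [0.1, 0.4, 0.4]
grip_width: 0.0006
grip_force: 0.0
[0.41167172 0.32907302 0.20536158] [-3.14153126e+00 -1.69346721e-04  3.13897389e+00]
tray [[ 0.66645681 -0.11132646  0.035     ]
 [ 0.64780402 -0.26498041  0.035     ]
 [ 0.44913339 -0.24213092  0.035     ]
 [ 0.47135451 -0.08525067  0.035     ]] [[ 0.55938726 -0.17775093  0.02      ]]
```

```bash
python3 -m inch '-1 -0.95 -0.8 0 0 0 0; -1 -0.95 -0.8 0 0 0 0; -1 -0.95 -0.85 0 0 0 0; -1 0 -0.8 0 0 0 0; -1 0 0 0.9 0 0 0; -1 0 0 0.9 0 0 0; -1 0 0 0.75 0 0 0; -1 0 0 0 0 0 0'; python3 - <<'E'
from h import *
c=camera("wrist");cv2.imwrite("pics/w1.png",c["img"])
E
```

```text
time_s: 2.5
ee_pos: [0.4953, 0.2321, 0.1276]
eef_rot: [-3.14, -0.003, 3.139]
force: [-0.5, 1.0, 0.1]
grip_width: 0.0002
grip_force: 0.0
```

View pics/w1.png

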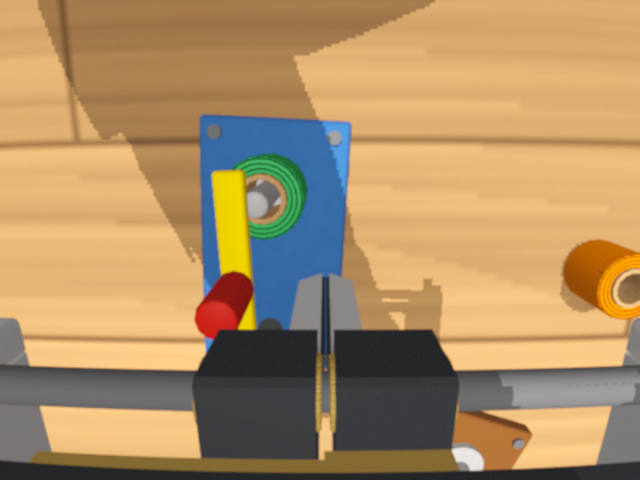

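The wrist view shows the fingers (325,290) beside the red knob (220,305) on its +y side, with a free path. I'll push along the arc.

```bash
python3 -m inch '-1 0 -0.6 0 0 0 0; -1 0 -0.6 0 0 0 0; -1 0 -0.6 0 0 0 0; -1 0 -0.6 0 0 0 0; -1 -0.2 -0.35 0 0 0 0; -1 -0.25 -0.35 0 0 0 0; -1 -0.3 -0.25 0 0 0 0; -1 -0.3 -0.25 0 0 0 0; -1 0 0 0 0 0 0; -1 0 0.5 0 0 0 0'; python3 -m inch '1 0 0 -1 0 0 0; 1 1 1 -1 0 0 0;1 0.9 0.9 0 0 0 0; 1 0 0 0 0 0 0;1 0 0 0 0 0 0'; python3 - <<'E'
from h import *
o=ctrl.get_obs();T=o['ee_pos'];print(T)
c=camera("top");P=pts(c);cv2.imwrite("pics/t2.png",c["img"][200:340,160:340])
c=camera("wrist");cv2.imwrite("pics/w2.png",c["img"]);P=pts(c)
H,S,V=cv2.split(cv2.cvtColor(c["img"],cv2.COLOR_BGR2HSV))
g=(H>45)&(H<85)&(S>100)&(P[:,:,2]>.06)&(P[:,:,2]<.085)&(np.hypot(P[:,:,0]-.457,P[:,:,1]-.19)<.06)
print(g.sum(),cv2.minEnclosingCircle((P[g][:,:2]*1000).astype(np.float32)),np.median(P[g],0))
ys,xs=np.where(g);print("ray fit",cv2.fitEllipse(cv2.convexHull((ray(c,xs,ys,.072)[:,:2]*1000).astype(np.float32))))
E
```

```text
time_s: 3.8
ee_pos: [0.5273, 0.1394, 0.1289]
eef_rot: [-3.142, -0.0, 3.138]
force: [0.2, 0.5, -0.7]
grip_width: 0.0005
grip_force: 0.0
time_s: 4.42
ee_pos: [0.4705, 0.1968, 0.189]
eef_rot: [-3.142, 0.0, 3.14]
force: [0.3, 0.2, 0.8]
grip_width: 0.0471
grip_force: 0.0
[0.4705359  0.19678637 0.1889766 ]
2043 ((456.47052001953125, 193.86912536621094), 25.443607330322266) [0.45347701 0.19421277 0.069659  ]
ray fit ((455.6081848144531, 193.82106018066406), (49.4019889831543, 51.04866027832031), 80.93189239501953)
```

View pics/w2.png

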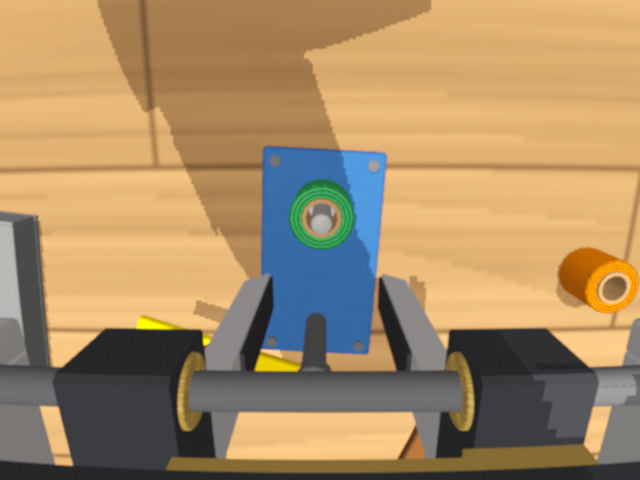

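The bar now lies well aside, at image (140,320)–(300,370). The roll is uncovered, centred at about (0.4565, 0.194). I'll finish opening the gripper, align over the roll and descend.

```bash
python3 -m inch '1 0.47 -0.1 0 0 0 0; 1 0 0 0 0 0 0; 1 0 0 0 0 0 0; 1 0 0 0 0 0 0; 1 0 0 0 0 0 0'; python3 -m inch '1 0 0 0.9 0 0 0; 1 0 0 0.9 0 0 0; 1 0 0 0.9 0 0 0; 1 0 0 0.9 0 0 0; 1 0 0 0.8 0 0 0; 1 0 0 0.67 0 0 0; 1 0 0 0 0 0 0'
```

```text
time_s: 5.15
ee_pos: [0.4566, 0.1934, 0.1888]
eef_rot: [-3.142, -0.0, 3.139]
force: [-0.4, 0.6, 0.3]
grip_width: 0.094
grip_force: 0.0
time_s: 6.02
ee_pos: [0.4557, 0.1931, 0.0358]
eef_rot: [-3.141, -0.002, 3.139]
force: [-0.3, -0.8, 0.6]
grip_width: 0.0941
grip_force: 0.0
```

Close, then lift slowly a little to check.

```bash
python3 -m inch '-1 0 0 0 0 0 0; -1 0 0 0 0 0 0; -1 0 0 0 0 0 0; -1 0 0 0 0 0 0; -1 0 0 0 0 0 0; -1 0 0 0 0 0 0' 20; python3 -m inch '-1 0 0 -0.1 0 0 0; -1 0 0 -0.3 0 0 0; -1 0 0 -0.5 0 0 0; -1 0 0 0 0 0 0'; python3 - <<'E'
from h import *
c=camera("scene");cv2.imwrite("pics/s3.png",cv2.resize(c["img"][200:340,300:480],None,fx=4,fy=4))
E
```

```text
time_s: 6.78
ee_pos: [0.4565, 0.1934, 0.037]
eef_rot: [3.142, 0.0, 3.139]
force: [0.0, 0.0, 2.8]
grip_width: 0.0522
grip_force: 20.0
time_s: 7.28
ee_pos: [0.4571, 0.1936, 0.0654]
eef_rot: [3.141, 0.003, 3.139]
force: [0.1, -0.3, -1.0]
grip_width: 0.0522
grip_force: 20.0
```

View pics/s3.png

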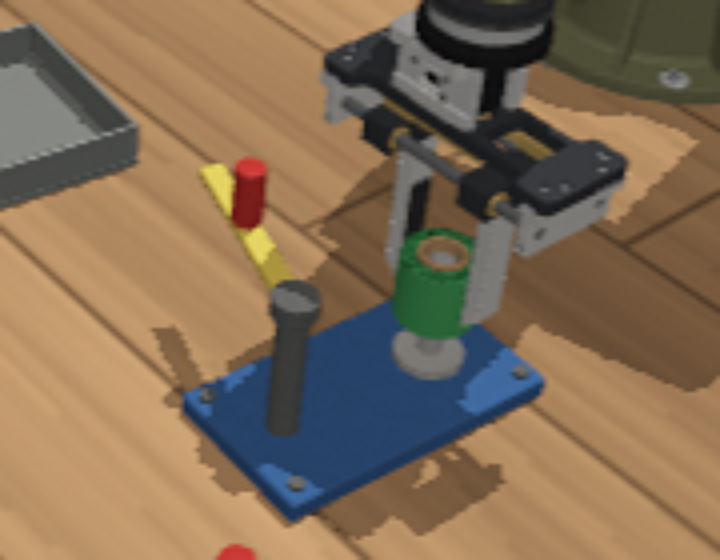

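The roll (440,290) has risen off its disc and is held upright. Now I'll lift it clear and carry it to the tray.

```bash
python3 -m inch '-1 0 0 -0.7 0 0 0; -1 0 0 -0.9 0 0 0; -1 0 0 -0.9 0 0 0; -1 0 0 -0.9 0 0 0; -1 0 0 -0.9 0 0 0; -1 0 0 -0.7 0 0 0; -1 0 0 0 0 0 0'; python3 -m inch '-1 -0.1 -0.4 0 0 0 0; -1 -0.2 -0.8 0 0 0 0; -1 -0.3 -0.9 0 0 0 0; -1 -0.3 -0.9 0 0 0 0; -1 -0.3 -0.9 0 0 0 0; -1 -0.3 -0.9 0 0 0 0; -1 -0.3 -0.9 0 0 0 0; -1 -0.3 -0.9 0 0 0 0; -1 -0.3 -0.9 0 0 0 0; -1 -0.2 -0.9 0 0 0 0';  python3 -m inch '-1 -0.2 -0.9 0 0 0 0; -1 -0.2 -0.9 0 0 0 0; -1 -0.2 -0.9 0 0 0 0; -1 -0.2 -0.8 0 0 0 0; -1 0 -0.4 0 0 0 0; -1 0 0 0 0 0 0; -1 0 0 0 0 0 0'; python3 - <<'E'
from h import *
c=camera("wrist");cv2.imwrite("pics/w4.png",c["img"])
E
```

```text
time_s: 8.2
ee_pos: [0.4567, 0.1935, 0.2146]
eef_rot: [3.141, 0.002, 3.139]
force: [-0.4, -0.6, -2.5]
grip_width: 0.0523
grip_force: 20.0
time_s: 9.45
ee_pos: [0.5334, -0.0605, 0.2124]
eef_rot: [3.141, -0.002, 3.139]
force: [0.0, 0.5, -1.1]
grip_width: 0.0525
grip_force: 20.0
time_s: 10.32
ee_pos: [0.5573, -0.1753, 0.2139]
eef_rot: [3.141, -0.0, 3.139]
force: [0.0, -0.2, -1.4]
grip_width: 0.0526
grip_force: 20.0
```

View pics/w4.png

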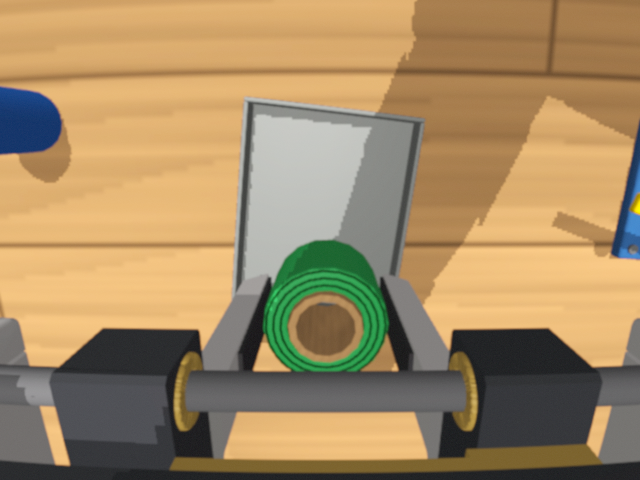

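The roll (325,320) is held upright over the tray (320,200). Lower it, finishing slowly.

```bash
python3 -m inch '-1 0 0 0.9 0 0 0; -1 0 0 0.9 0 0 0; -1 0 0 0.9 0 0 0; -1 0 0 0.9 0 0 0; -1 0 0 0.9 0 0 0; -1 0 0 0.8 0 0 0; -1 0 0 0.6 0 0 0; -1 0 0 0.2 0 0 0; -1 0 0 0 0 0 0;-1 0 0 0 0 0 0';  python3 -m inch '-1 0 0 0.07 0 0 0; -1 0 0 0.07 0 0 0; -1 0 0 0.05 0 0 0;-1 0 0 0 0 0 0;-1 0 0 0 0 0 0'
```

```text
time_s: 11.62
ee_pos: [0.5579, -0.176, 0.0317]
eef_rot: [-3.141, 0.001, 3.139]
force: [0.0, 0.8, -1.0]
grip_width: 0.0522
grip_force: 20.0
time_s: 12.25
ee_pos: [0.5574, -0.1759, 0.0252]
eef_rot: [-3.142, 0.0, 3.139]
force: [0.1, -0.6, -0.6]
grip_width: 0.0524
grip_force: 20.0
```

```bash
python3 -m inch '-1 0 0 0.06 0 0 0; -1 0 0 0.04 0 0 0; -1 0 0 0 0 0 0; -1 0 0 0 0 0 0'; python3 -m inch '-1 0 0 0.04 0 0 0; -1 0 0 0.03 0 0 0; -1 0 0 0 0 0 0; -1 0 0 0 0 0 0'
```

```text
time_s: 12.75
ee_pos: [0.5574, -0.1759, 0.0221]
eef_rot: [-3.142, -0.0, 3.139]
force: [0.5, 1.2, -1.0]
grip_width: 0.0522
grip_force: 20.0
time_s: 13.25
ee_pos: [0.5574, -0.1759, 0.0201]
eef_rot: [-3.142, 0.0, 3.139]
force: [0.3, -1.0, -1.2]
grip_width: 0.0521
grip_force: 20.0
```

```bash
python3 -m inch '-1 0 0 0.03 0 0 0; -1 0 0 0 0 0 0; -1 0 0 0 0 0 0'; python3 -m inch '-1 0 0 0.03 0 0 0; -1 0 0 0 0 0 0; -1 0 0 0 0 0 0'
```

```text
time_s: 13.62
ee_pos: [0.5574, -0.1759, 0.0191]
eef_rot: [-3.142, -0.0, 3.139]
force: [0.2, 0.1, -0.8]
grip_width: 0.0521
grip_force: 20.0
time_s: 14.0
ee_pos: [0.5575, -0.1759, 0.019]
eef_rot: [-3.142, 0.0, 3.139]
force: [-4.2, 0.7, 7.7]
grip_width: 0.0523
grip_force: 20.0
```

Contact with the floor (+8 N). Open fully, wait, and retreat straight up.

```bash
python3 -m inch '0.3 0 0 0 0 0 0; 0.6 0 0 0 0 0 0; 0.6 0 0 0 0 0 0; 0.6 0 0 0 0 0 0; 0.6 0 0 -0.3 0 0 0; 0.6 0 0 -0.8 0 0 0; 0.6 0 0 -0.9 0 0 0; 0.6 0 0 -0.9 0 0 0; 0.6 0 0 -0.9 0 0 0; 0.6 0 0 -0.9 0 0 0'; python3 -m inch '0.6 0.8 0 -0.8 0 0 0; 0.6 0.8 0 0 0 0 0; 0.6 0.8 0 0 0 0 0; 0.6 0.8 0 0 0 0 0; 0.6 0.8 0 0 0 0 0; 0.6 0.8 0 0 0 0 0;0.6 0 0 0 0 0 0;0.6 0 0 0 0 0 0'; python3 - <<'E'
from h import *
c=camera("scene");cv2.imwrite("pics/s5.png",c["img"])
t=camera("top");P=pts(t);H,S,V=cv2.split(cv2.cvtColor(t["img"],cv2.COLOR_BGR2HSV))
g=(H>45)&(H<85)&(S>100)&(np.hypot(P[:,:,0]-.558,P[:,:,1]+.176)<.07)
print(g.sum(),P[g].mean(0),np.median(P[g],0),P[g].std(0))
E
```

```text
time_s: 15.25
ee_pos: [0.5574, -0.1759, 0.1609]
eef_rot: [-3.141, 0.001, 3.139]
force: [-0.1, -0.3, 0.2]
grip_width: 0.0753
grip_force: 0.0
time_s: 16.25
ee_pos: [0.414, -0.1756, 0.1837]
eef_rot: [-3.141, 0.001, 3.139]
force: [0.7, -0.3, 0.8]
grip_width: 0.0752
grip_force: 0.0
213 [ 0.55826448 -0.17149936  0.04805938] [ 0.55768456 -0.16806085  0.05111316] [0.014784   0.01557689 0.01028946]
```

View pics/s5.png

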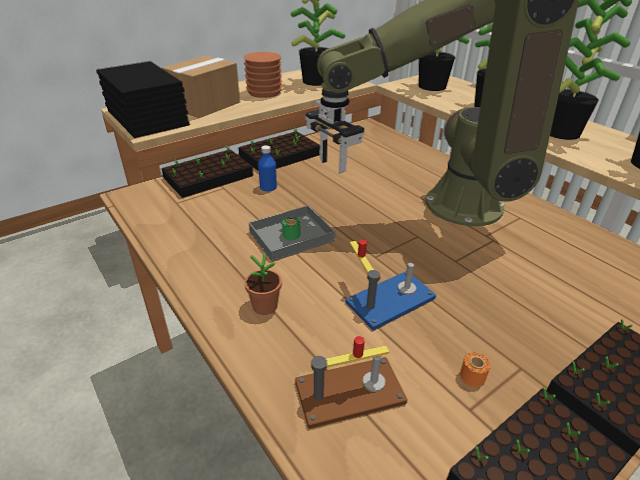

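The roll stands upright in the tray at (291,228), the bar is open with its end near (355,248), the bystanders are where they were, and the arm is clear.

```bash
python3 -c "
from station import ticket
print(ticket.hand_in())"
```

```text
the job is handed in; nothing more can be done
None
```

The job is handed in, with no verdict shown: the green roll stands flat near the middle of the tray, the keeper bar is swung well aside and still open, and the orange roll, pot and bottle look unmoved in the last picture.

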